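# Prove a silver bar with a spring-nosed probe

## Robot

A 7-joint arm with a two-finger parallel gripper is mounted at the origin on the work surface. World frame = base frame: x ahead of the robot, y to its left, z up, the work surface at z = 0. Lengths are in m, angles in rad, forces in N, time in s.
With the tool pointing down it reaches from about 0.4 to 0.85 m from the base axis. Payload 4.5 kg.
Tool frame: the origin (TCP) lies where the fingers leave the gripper's body, on its centre line; the fingertips stand 64 mm ahead of it and the grasp point (between the pads) lies 45 mm ahead of it; z points along the fingers, y is the line along which they close (so a half turn about z gives the same grasp; the last joint's range is limited). The gripper opens to 88 mm and grips with 3 to 60 N. Pads are 18 mm wide; open, the fingers measure 123 mm over their backs; the gripper's body (75 mm by 187 mm) begins 45 mm behind the grasp point.
Start: joints at [-1.137, 0.689, -0.195, 1.565, 0.157, 0.902, -0.215], TCP at [0.243, 0.576, 0.303] pointing down, gripper open.
Joint ranges: [-3.01, 3.01], [-0.46, 2.08], [-1.47, 1.51], [0.13, 2.56], [-1, 4.14], [0.04, 2.09], [-2.66, 2.66]. Speed limits (rad/s): [2.57, 2.57, 3.14, 3.14, 3.14, 3.14, 3.14].

## Interface

Orientations are given as a unit quaternion [x, y, z, w].
In Python, from plant import r gives the robot as it stands.
- The arm moves only by the tool play_rows, never from a script. Its arguments are lists of equal length, an entry for each row: "translation": the shift along the tool's x, y, z in m, a list of three; "delta_rot": the turn, a rotation vector about the tool's x, y, z in degrees, a list of three; "grip": the opening, from -1 (shut) to 1 (fully open). In form: {"translation": [[x, y, z], ...], "delta_rot": [[rx, ry, rz], ...], "grip": [grip, ...]}. A call has 1 to 20 rows; each row shifts and turns the commanded pose from where the row before left it, along the tool's axes as they then stand; what a row does not reach is not made up. A row lasts 1/8 s, in which the tool goes at most 62.5 mm and 10.7 degrees, less where a joint would pass 70% of its speed; a pose out of reach is approached as far as the arm can. A call with a gripper value outside its range is refused whole. The fingers move at their own pace and stop on an object; "squeeze" is the grip in N (left out, the last holds). Time passes only in rows, so rows that do not move let the fingers close. It gives the time, the measured TCP pose, the force, the opening and the grip force at its end, in the units of the state.
- r.get_state(): the state, without advancing time (a new reading comes with each control period).
- r.snapshot(name): name is "side" or "top"; returns the picture (400x640x3 uint8, blue, green, red); there is no depth.
- r.get_calibration(name): a dict with "intrinsics" (3x3 intrinsics, pixels), "k1" (the pictures are not rectified: a ray, as slopes to the right and down, at radius r is drawn at 1 + k1 r^2 times it, then the intrinsics apply), "eye" and "rotation" of the camera in the world. Camera axes: x right, y up, looking along -z (the intrinsics and any distortion apply to the point x, -y, -z); pixel columns grow to the right and rows downward; lengths in m; the calibration is good to about 2 mm. A picture is of the moment at which its call begins. get_calibration takes no time and is no camera call.
- r.finish_job(): hands the job in; it is judged then, once.
Trained networks look in the newest picture that a camera, given by its name, has taken for a name from the list of things; names that differ only in an ending like _2 or _b are one class to them, and where a whole thing is asked for, a point or a joint stands for the part that bears it (a point fixed in the world has none). Each returns a list of dicts, best first, with "confidence" (0 to 1); they miss things now and then, are a little off and sometimes report something else, mostly with a low value. They report only what shows in the picture. A call takes as long as a camera call.
- r.look_for(camera, target): "point" ([x, y, z] in m, in world coordinates, good to about 4 mm: the middle of the surface that is visible of it).
- r.silhouettes(camera, target): "pixels" (400x640 bool, what is visible of it).
The state is a dict: "clock": time; "q": joint angles; "qd": joint speeds; "joint_torque": joint torques, N m; "tool_pos": TCP position; "eef_rot": TCP orientation; "contact_force": force on the tool from outside, world axes, zero at the start; "moment": the same for the moment, N m; "opening": opening from 0.0 (shut) to 1.0 (fully open); "finger_force": force on a finger pad.
Only numpy, scipy, OpenCV 4.12 (cv2) and the standard library are available. Lean on these libraries where they do the work, as an engineer would, in place of code of your own. Each camera call takes 0.05 s, during which the arm holds its last target. There are 200 camera calls.

## Task

Take the metal-testing probe out of its stand, holding it by its square handle. First check it on the reference: hold it upright with its tip inside the small centre ring of the round steel block, its spring nose pushed about halfway in, for about a second. Then hold it in the same gentle way on the silver bar in the tilted work holder, with the tip inside the ring mark (not the square one) and the probe square to the bar's sloping face; finish there, still holding the probe with the nose about halfway in, without hard pressing and without shifting the holder, the block or anything else.

Things in the scene. Friction and masses are not known exactly. Their poses are not given: they have to be found in the camera images.
- probe: probe, 0.13 kg, upright in its stand, nose down. Origin on its axis at the barrel's lower end; z up the axis, away from the tip; x, y square to the handle's flats. Steel barrel 16 dia, z 0-45; guard flange 34 dia, z 45-50; black square handle 24 x 24, z 50-140 (grip flats near z 95); brass nose 8 dia, round end, down to z -20. In the stand the origin is 30 above the table; it may lean 2 degrees
- nose_tip (a point): the very end of the probe's brass nose, on the axis; it moves with the nose (z -20 in the probe's frame when the nose is out)
- nose (a joint): how far the spring nose is pushed into the barrel, m: 0 fully out, 0.012 against its stop. The spring gives 0.6 N at 0 plus 250 N/m, so halfway (0.006) is 2.1 N and the stop comes at 3.6 N
- stand: fixed aluminium stand, base 80 x 80, 75 high, with a 22 hole in its 10 thick top plate; the probe hangs in it by its flange: lift it straight up at least 70 to clear the hole. Origin at the centre of its underside, below the hole
- refblock: loose round steel reference block, 60 diameter x 22 high, about 0.5 kg, flat on the table; origin at the centre of its underside, z up. Only the round block is the reference: the square steel block is not
- ref_spot (a point): centre of the small engraved ring (14 diameter) on top of the round reference block, at the centre of its top face; a bigger ring (52) runs near its edge
- platen: tilted steel platen (80 x 82 x 12) with the silver bar, 40 (x) x 60 (y) x 10 (z), clamped on it by steel dogs at its short ends (each 16 wide, covering 4 of the end, standing 5 above the face). Origin at the platen's centre, 65 above the table; the bar spans z 6-16; z is the outward normal of its upper face, which slopes down towards the robot's side by 0.12 to 0.35 rad
- holder: fixed tilting work holder: steel foot 104 dia, two grey cheeks 106 over their outsides and 80 high, steel platen 80 x 82 between them, black clamping knob at one side; origin at the centre of its underside. The tilt is locked by friction and stands light pushes
- bar_spot (a point): centre of the engraved ring (14 diameter) on the bar's upper face, at (6, -11, 16) in the platen's frame; its z axis is the face's outward normal. A square mark (10) lies elsewhere on the face and is not the spot
- benchblock: bystander: square steel bench block 64 x 64 x 22, loose, near the robot; not the reference block
- benchpin: bystander: wooden bench pin with a slot, about 60 x 135 x 18, loose, near the robot
- hammer: bystander: hammer 240 long with wooden handle, lying beyond the work area
- jar: bystander: amber glass jar, 56 diameter x 70 high
- tape: bystander: roll of paper tape, 80 outer diameter x 20 high
- file: bystander: graver with wooden handle, 200 long, lying at the left side
- cup: bystander: white ceramic cup, 72 diameter x 85 high, at the right side

How it is judged:
On the way:
1. the probe is held upright with its tip in the small ring of the round block, nose about halfway in (distance between nose_tip and ref_spot below 0.006 m and angle between probe's own z axis and vertical below 0.14 rad and value of joint nose between 0.003 and 0.01 m and contact force between probe and refblock above 0.6 N and contact force between the fingers and probe above 1 N), for 0.6 s.
At the end, for the whole second after the job is handed in: Ends holding: probe in the fingers, at rest, tip within 6 mm of the bar's ring centre, axis within 8 degrees of square to its face, nose 3 to 10 mm in, 0.6 to 6 N on the bar; block and bar not shifted. Before: 0.6 s likewise, upright, on the round block's small ring (distance between nose_tip and bar_spot below 0.006 m and angle between the z axis of probe and the z axis of platen, either way round below 0.14 rad and value of joint nose between 0.003 and 0.01 m and contact force between probe and platen between 0.6 and 6 N and contact force between the fingers and probe above 1 N and contact force between probe and stand below 0.1 N and contact force between probe and refblock below 0.1 N and linear speed of probe below 0.02 m/s and distance of bar_spot from where it was at the start of the episode below 0.005 m and distance of refblock from where it was at the start of the episode below 0.015 m); the arm keeps its last pose, push and grip.
It fails at once if the probe is pressed hard (over 15 N) on the bar or the block (contact force between probe and platen above 15 N or contact force between probe and refblock above 15 N).
It fails at once if the bar in its holder is shifted by more than 5 mm (distance of bar_spot from where it was at the start of the episode above 0.005 m).
It fails at once if the reference block is shifted by more than 15 mm (distance of refblock from where it was at the start of the episode above 0.015 m).
It fails at once if a bystander is shifted by more than 20 mm (distance of any of benchblock, benchpin, hammer, jar, tape, file, cup from where it was at the start of the episode above 0.02 m).
It also fails if it takes over 56 s, if anything falls off the work surface, if the arm or the gripper's body presses on something with over 40 N, if the wrist force passes 120 N, or if a joint passes its speed limit or range.

## Working session

There is one attempt and no reset: what is moved stays moved. The work goes in short steps, Python scripts to look and compute and a tool call to move; the robot and the scene stay as the last step left them, time stands still between calls to the robot, and variables do not carry over. Pictures are saved under pics/ and viewed, at most 10 in all, crops included, and the job is handed in when it is done.

Besides the shell and the picture viewer there is one more tool, called after "Request:" as name(argument=value, ...) on one line, values as JSON. play_rows: Moves the arm, as the interface text tells. Its arguments: {"type":"object","properties":{"translation":{"type":"array","items":{"type":"array","items":{"type":"number"}}},"delta_rot":{"type":"array","items":{"type":"array","items":{"type":"number"}}},"grip":{"type":"array","items":{"type":"number"}},"squeeze":{"type":"number"}},"required":["translation","delta_rot","grip"]}

```bash
mkdir -p pics; cat > h.py <<'E'
import numpy as np, cv2
from plant import r
from scipy.spatial.transform import Rotation as R
def cal(n):
    c=r.get_calibration(n); return np.array(c["intrinsics"]),c["k1"],np.array(c["eye"]),np.array(c["rotation"])
def proj(n,P):
    K,k1,e,Rc=cal(n); p=(np.atleast_2d(P)-e)@Rc
    s=np.c_[p[:,0]/-p[:,2],p[:,1]/p[:,2]]; s=s*(1+k1*(s**2).sum(1,keepdims=True))
    return np.c_[s,np.ones(len(s))]@K.T[:,:2]
def ray(n,uv):
    K,k1,e,Rc=cal(n); uv=np.atleast_2d(uv).astype(float)
    d=(np.c_[uv,np.ones(len(uv))]@np.linalg.inv(K).T)[:,:2]; s=d.copy()
    for _ in range(20): s=d/(1+k1*(s**2).sum(1,keepdims=True))
    v=np.c_[s[:,0],-s[:,1],-np.ones(len(s))]@Rc.T
    return e,v/np.linalg.norm(v,axis=1,keepdims=True)
def onz(n,uv,z):
    e,v=ray(n,uv); return e+v*((z-e[2])/v[:,2:3])
def tri(ns,uvs):
    A=0;b=0
    for n,u in zip(ns,uvs):
        e,v=ray(n,u); M=np.eye(3)-np.outer(v[0],v[0]); A=A+M; b=b+M@e
    return np.linalg.solve(A,b)
E
cat > a.py <<'E'
from h import *
np.set_printoptions(precision=4,suppress=True)
for n in("top","side"):
    im=r.snapshot(n); cv2.imwrite(f"pics/{n}0.png",im)
    K,k1,e,Rc=cal(n); print(n,e,K[0,0],k1,-Rc[:,2])
    for t in("probe","stand","refblock","ref_spot","platen","holder","bar_spot","benchblock","jar","cup","tape","benchpin","hammer","file"):
        print(t,[(np.round(d["point"],4).tolist(),round(d["confidence"],2)) for d in r.look_for(n,t)[:2]])
s=r.get_state(); print(s)
E
python3 a.py
```

```text
Traceback (most recent call last):
  File "a.py", line 5, in <module>
    K,k1,e,Rc=cal(n); print(n,e,K[0,0],k1,-Rc[:,2])
                                           ~~^^^^^
IndexError: too many indices for array: array is 1-dimensional, but 2 were indexed
```

Rotation is a quaternion.

```bash
sed -i 's/np.array(c\["rotation"\])$/R.from_quat(c["rotation"]).as_matrix()/' h.py; python3 a.py
```

```text
top [ 0.4735 -0.0062  1.4248] 471.37946471934583 -0.021585305781027558 [ 0.049  -0.0007 -0.9988]
probe [([0.5725, -0.2682, 0.1573], 0.44)]
stand [([0.5654, -0.2582, 0.0738], 0.9)]
refblock [([0.5605, 0.1994, 0.0172], 0.89)]
ref_spot [([0.5632, 0.1946, 0.0242], 0.85)]
platen [([0.5916, -0.0028, 0.079], 0.66), ([0.3435, -0.1173, 0.0173], 0.19)]
holder [([0.5869, -0.0009, 0.0809], 0.73)]
bar_spot [([0.586, -0.0061, 0.0743], 0.81)]
benchblock [([0.3489, 0.1314, 0.0215], 0.78)]
jar [([0.7466, 0.2712, 0.0681], 0.92), ([0.5646, 0.1991, 0.0253], 0.65)]
cup [([0.615, -0.443, 0.0459], 0.76), ([0.5162, 0.415, 0.0254], 0.52)]
tape [([0.7351, -0.211, 0.0181], 0.52)]
benchpin [([0.3412, -0.1132, 0.0163], 0.92)]
hammer [([0.7562, 0.014, 0.0247], 0.83), ([0.3498, 0.1357, 0.0223], 0.42)]
file [([0.515, 0.4145, 0.0218], 0.54)]
side [-0.2395  1.0603  0.863 ] 516.1257148151481 0.04015793842385132 [ 0.5145 -0.6926 -0.5055]
probe [([0.5646, -0.2619, 0.1247], 0.81)]
stand [([0.5631, -0.2492, 0.0353], 0.91)]
refblock [([0.5701, 0.0172, 0.0619], 0.75), ([0.7486, -0.0825, 0.0212], 0.37)]
ref_spot []
platen [(
[... 372 characters left out ...]
.0151], 0.51)]
benchpin [([0.3332, -0.1028, 0.0137], 0.95)]
hammer [([0.748, -0.0819, 0.0165], 0.42), ([0.7328, -0.2046, 0.0116], 0.19)]
file [([0.4571, 0.4219, 0.017], 0.53)]
{'clock': 1.55, 'q': array([-1.1372,  0.6891, -0.1946,  1.5653,  0.1573,  0.9025, -0.2151]), 'qd': array([-0.0001, -0.0005, -0.0004, -0.0002, -0.0024,  0.0011,  0.0003]), 'joint_torque': array([ -0.0002, -52.7489,  -1.2673, -15.3741,  -0.052 ,  -0.0006,
         0.    ]), 'tool_pos': array([0.2432, 0.5757, 0.3027]), 'eef_rot': array([ 0.1985,  0.9801,  0.    , -0.    ]), 'contact_force': array([ 0.509 , -0.9177,  0.6348]), 'moment': array([-0.0068,  0.0072,  0.0096]), 'finger_force': 0.0, 'opening': 0.9998808055904578}
```

View pics/top0.png

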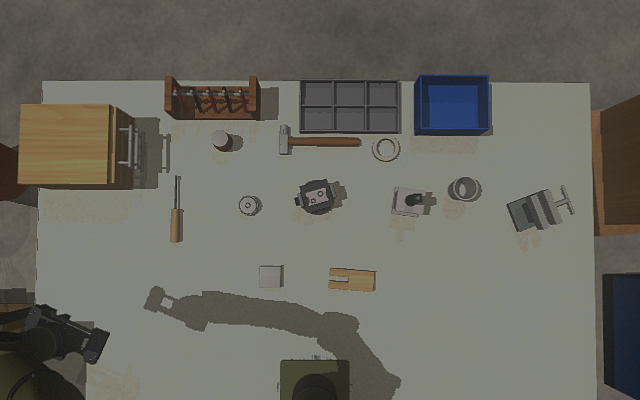

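View pics/side0.png

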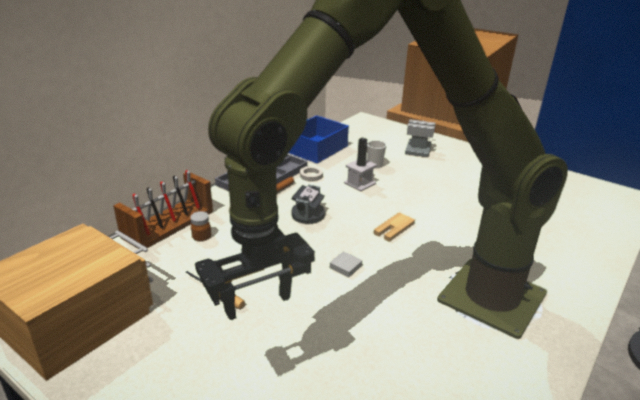

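```bash
python3 - <<'E'
from h import *
t=cv2.imread("pics/top0.png");s=cv2.imread("pics/side0.png")
f=lambda im,x,y,w,h,k:cv2.resize(im[y:y+h,x:x+w],None,fx=k,fy=k,interpolation=cv2.INTER_CUBIC)
A=np.hstack([f(t,292,174,50,50,8)[:300*8//6 if 0 else 400],f(s,285,178,50,50,8)])
B=np.hstack([f(t,385,178,50,25+0,8),f(s,340,165,50,25,8)])
m=np.vstack([A,B]); m=np.clip(m*1.3,0,255).astype(np.uint8)
cv2.imwrite("pics/m1.png",m)
# masks of the handle
for n in("top","side"):
    r.snapshot(n)
    for tt in("probe","stand","ref_spot","bar_spot","platen"):
        L=r.silhouettes(n,tt)
        for d in L[:1]:
            v,u=np.nonzero(d["pixels"]); print(n,tt,round(d["confidence"],2),len(u),u.mean().round(1),v.mean().round(1),u.min(),u.max(),v.min(),v.max())
            cv2.imwrite(f"pics/mask_{n}_{tt}.png",d["pixels"].astype(np.uint8)*255)
E
```

```text
top probe 0.55 175 413.4 199.0 405 421 193 205
top stand 0.93 645 407.1 201.7 393 425 187 215
top ref_spot 0.86 333 248.1 205.2 238 258 196 215
top bar_spot 0.73 753 316.6 195.4 300 333 179 211
top platen 0.84 784 316.8 194.9 300 333 179 211
side probe 0.8 263 362.2 152.4 357 367 138 176
side stand 0.56 685 360.3 175.7 344 376 161 191
side bar_spot 0.9 491 309.1 196.1 291 324 185 210
side platen 0.64 474 308.8 196.0 292 324 185 209
```

View pics/m1.png

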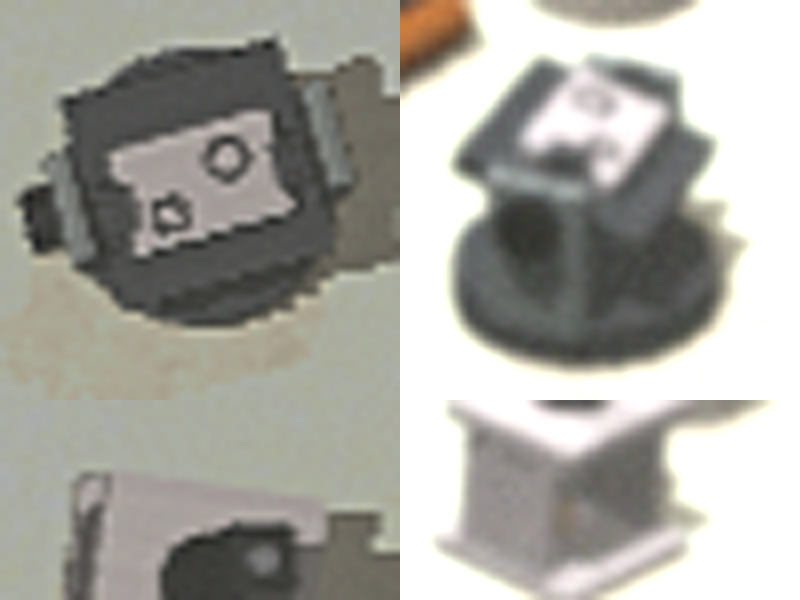

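```bash
cat > fit.py <<'E'
from h import *
from scipy.optimize import least_squares
np.set_printoptions(precision=4,suppress=True)
C=np.array([[20,30,16],[20,-30,16],[-20,-30,16],[-20,30,16],[6,-11,16]])/1e3
m=lambda x,y,ox,oy,k=8:[x/k+ox-.5,y/k+oy-.5]
T=np.array([m(*p,292,174) for p in[(110,155),(270,112),(293,207),(140,255),(228,158)]])
S=np.array([m(*p,285-50,178) for p in[(522,140),(575,70),(668,105),(607,188),(595,97)]])
def pose(p): return R.from_euler('ZY',[p[2],-p[3]]),np.array([p[0],p[1],.065])
def res(p):
    q,o=pose(p); P=q.apply(C)+o
    return np.r_[(proj("top",P)-T).ravel(),(proj("side",P)-S).ravel()]
if __name__=="__main__":
    f=least_squares(res,[.585,0,.25,.25],loss='soft_l1',f_scale=.7)
    print(f.x,"\n",f.fun.reshape(-1,2)); q,o=pose(f.x)
    print("bar_spot",q.apply(C[4])+o,"normal",q.apply([0,0,1]))
    print("tri",tri(["top","side"],[T[4],S[4]]), "tri2",tri(["top","side"],[[312.8,200.4],S[4]]))
    print("ref onz",onz("top",[248.1,205.2],.022))
E
python3 fit.py; python3 - <<'E'
from h import *
t=cv2.imread("pics/top0.png");s=cv2.imread("pics/side0.png")
f=lambda im,x,y,w,h,k:cv2.resize(im[y:y+h,x:x+w],None,fx=k,fy=k,interpolation=cv2.INTER_CUBIC)
m=np.hstack([np.vstack([f(t,390,182,40,36,10),f(t,236,193,24,24,10).repeat(1,0)[:, :].copy() if 0 else np.hstack([f(t,236,193,24,24,10),np.zeros((240,160,3),np.uint8)])]),f(s,340,134,40,60,10)])
m=np.clip(m*1.4,0,255).astype(np.uint8); cv2.imwrite("pics/m2.png",m)
E
```

```text
[ 0.5909 -0.0041  0.2981  0.3155] 
 [[-0.4657 -0.2694]
 [-0.3162 -0.9823]
 [ 0.5874  0.2064]
 [-0.2772  0.2558]
 [-0.0968 -0.2143]
 [-0.2327 -0.4444]
 [ 0.4956 -0.7977]
 [ 0.3802  0.7136]
 [ 0.9964 -0.3429]
 [-0.2255  0.7283]]
bar_spot [ 0.5949 -0.0144  0.0821] normal [-0.2966 -0.0911  0.9507]
tri [ 0.5941 -0.0146  0.0848] tri2 [0.5743 0.0071 0.1014]
ref onz [[0.5631 0.1993 0.022 ]]
```

View pics/m2.png

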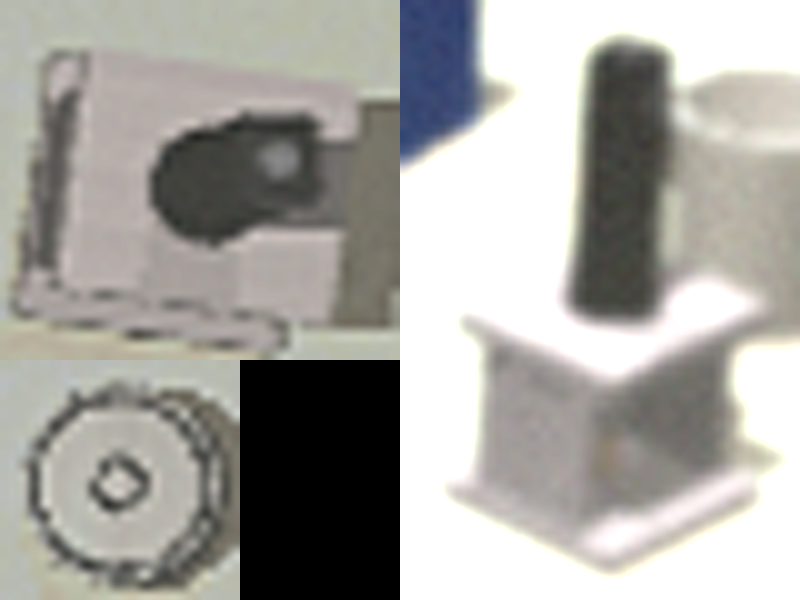

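```bash
cat > pf.py <<'E'
from h import *
from scipy.optimize import minimize
np.set_printoptions(precision=4,suppress=True)
W={"top":(396,184,34,26),"side":(350,134,20,32)}
im={n:cv2.imread(f"pics/{n}0.png").mean(2) for n in W}
D={}
for n,(x,y,w,h) in W.items():
    g=im[n][y:y+h,x:x+w]; lo,hi=np.percentile(g,5),np.percentile(g,75)
    D[n]=np.clip(1-(g-lo)/(hi-lo),0,1); D[n]=np.where(D[n]<.45 if n=="top" else D[n]<.3,0,D[n])
a=np.linspace(0,2*np.pi,24,endpoint=False)
fl=np.array([[17*np.cos(t),17*np.sin(t),z] for t in a for z in(45,50)])/1e3
bx=np.array([[i,j,z] for i in(-12,12) for j in(-12,12) for z in(50,140)])/1e3
def cost(p,show=0):
    c=0; q=R.from_euler('xyz',[p[2],p[3],0])*R.from_euler('z',p[4]); o=[p[0],p[1],.03]
    for n,(x,y,w,h) in W.items():
        k=8; M=np.zeros((h*k,w*k),np.uint8)
        for B in((fl,bx) if n=="top" else(fl,bx)):
            u=(proj(n,q.apply(B)+o)-[x,y]+.5)*k
            cv2.fillConvexPoly(M,cv2.convexHull(np.round(u).astype(np.int32)),1)
        M=cv2.resize(M.astype(float),(w,h),interpolation=cv2.INTER_AREA)
        if n=="side": M=cv2.GaussianBlur(M,(0,0),.5)
        e=(M-D[n])**2
        c+=e.sum()
    return c+ (np.sum((np.array(p[2:4])/.02)**2))*.3
best=[]
for yaw in np.radians([-40,-25,-10,5,20,35]):
    f=minimize(cost,[.562,-.262,0,0,yaw],method='Nelder-Mead',options=dict(initial_simplex=np.array([.562,-.262,0,0,yaw])+np.r_[[np.zeros(5)],np.diag([.01,.01,.03,.03,.3])],maxiter=500))
    best.append((f.fun,f.x)); print(round(f.fun,2),f.x[:2],np.degrees(f.x[2:]))
print(onz("top",[410.3,200],.08),onz("top",[390+27.8-.5,182+15.8-.5],.17),onz("top",[247.5,204.8],.022))
f=np.array([onz("top",[390+x/10-.5,182+y/10-.5],.012)[0] for x,y in((15,305),(285,340))]);d=f[1]-f[0];print("stand edge dir",np.degrees(np.arctan2(d[1],d[0])))
E
python3 pf.py
```

```text
77.98 [ 0.5772 -0.2739] [  1.3085  -1.2753 -17.4679]
80.23 [ 0.5754 -0.2755] [ -0.2188   0.3278 -42.4692]Traceback (most recent call last):
  File "pf.py", line 27, in <module>
    f=minimize(cost,[.562,-.262,0,0,yaw],method='Nelder-Mead',options=dict(initial_simplex=np.array([.562,-.262,0,0,yaw])+np.r_[[np.zeros(5)],np.diag([.01,.01,.03,.03,.3])],maxiter=500))
    res = _minimize_neldermead(fun, x0, args, callback, bounds=bounds,
                               **options)
    fxr = func(xr)
    fx = function(np.copy(x), *(wrapper_args + args))
  File "pf.py", line 18, in cost
    u=(proj(n,q.apply(B)+o)-[x,y]+.5)*k
       ~~~~^^^^^^^^^^^^^^^^
  File "h.py", line 7, in proj
    K,k1,e,Rc=cal(n); p=(np.atleast_2d(P)-e)@Rc
              ~~~^^^
  File "h.py", line 5, in cal
    c=r.get_calibration(n); return np.array(c["intrinsics"]),c["k1"],np.array(c["eye"]),R.from_quat(c["rotation"]).as_matrix()
ValueError: time passes only in moves, steps and waits
```

```bash
python3 - <<'E'
s=open('h.py').read().replace("def cal(","from functools import cache\n@cache\ndef cal(");open('h.py','w').write(s)
p=open('pf.py').read()
i=p.index("    g=im");j=p.index("a=np.lin")
p=p[:i]+'''    g=im[n][y:y+h,x:x+w]; a1,a2=(45,85) if n=="top" else (40,140)
    D[n]=np.clip((a2-g)/(a2-a1),0,1); print(n,np.percentile(g,[2,10,20,40,60]))
    cv2.imwrite(f"pics/D{n}.png",cv2.resize((D[n]*255).astype(np.uint8),None,fx=10,fy=10,interpolation=0))
'''+p[j:]
open('pf.py','w').write(p)
E
python3 pf.py; python3 -c "
import cv2,numpy as np
a=cv2.imread('pics/Dtop.png');b=cv2.imread('pics/Dside.png');a=cv2.copyMakeBorder(a,0,60,0,20,0);cv2.imwrite('pics/D.png',np.hstack([a,b]))"
```

```text
top [ 41.8867  47.3333  74.3333 114.3333 124.3333]
side [ 43.9267  47.      51.6667 118.6667 202.0667]
46.75 [ 0.5752 -0.2734] [  0.4197   0.348  -53.356 ]
39.07 [ 0.5779 -0.2758] [ -1.0451  -1.6344 -65.3185]
41.07 [ 0.5764 -0.2746] [-0.1094 -0.4671 28.3704]
43.18 [ 0.5756 -0.2763] [-1.3056  0.0656 29.5673]
39.91 [ 0.577 -0.276] [-1.0365 -1.0836 29.8475]
42.98 [ 0.5762 -0.2759] [-0.7892 -0.2662 21.4959]
[[ 0.576  -0.2733  0.08  ]] [[ 0.5765 -0.2742  0.17  ]] [[0.5643 0.2011 0.022 ]]
stand edge dir -97.18583578745888
```

View pics/D.png

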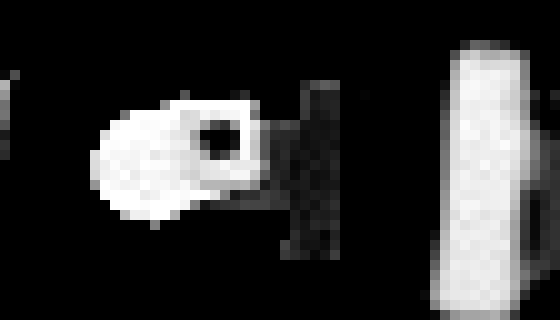

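```bash
sed -i 's/(45,85)/(50,70)/; s/np.clip((a2-g)\/(a2-a1),0,1);/np.clip((a2-g)\/(a2-a1),0,1)\n    if n=="top": D[n][10:17,18:25]=1\n    D[n][:,-2:]*=(n=="top");/' pf.py
sed -i 's/"side":(350,134,20,32)/"side":(352,134,16,30)/' pf.py
cat >> pf.py <<'E'
b=min(best,key=lambda t:t[0])[1]
for y in range(-44,46,8):
    f=minimize(lambda p:cost([*p,np.radians(y)]),b[:4],method='Nelder-Mead',options=dict(initial_simplex=b[:4]+np.r_[[np.zeros(4)],np.diag([.003,.003,.02,.02])],maxiter=150)); print(y,round(f.fun,2),f.x[:2],np.degrees(f.x[2:]))
E
python3 pf.py
```

```text
top [ 41.8867  47.3333  74.3333 114.3333 124.3333]
side [ 43.5267  46.3333  48.3333  80.7333 189.1333]
37.97 [ 0.5731 -0.2736] [  0.2859   2.2337 -56.9842]
28.13 [ 0.5751 -0.2739] [  0.0423   0.6233 -58.0915]
32.96 [ 0.5787 -0.2798] [-4.9017 -2.5013 28.6431]
22.67 [ 0.577  -0.2758] [-1.5386 -0.7625 31.0324]
28.83 [ 0.5749 -0.2746] [-0.5235  0.9349 32.411 ]
29.84 [ 0.5746 -0.2733] [ 0.1095  0.8734 31.2086]
[[ 0.576  -0.2733  0.08  ]] [[ 0.5765 -0.2742  0.17  ]] [[0.5643 0.2011 0.022 ]]
stand edge dir -97.18583578745888
-44 44.41 [ 0.5762 -0.2756] [-1.2676 -0.2834]
-36 58.45 [ 0.5772 -0.2759] [-2.2164 -0.9071]
-28 69.04 [ 0.5772 -0.2764] [-1.6874 -0.6542]
-20 73.05 [ 0.5775 -0.2759] [-1.4741 -1.2427]
-12 70.49 [ 0.5788 -0.2759] [-1.043 -1.736]
-4 63.27 [ 0.5775 -0.276 ] [-1.3434 -1.0445]
4 51.93 [ 0.5769 -0.2756] [-1.1878 -0.6353]
12 43.53 [ 0.5771 -0.2759] [-1.4667 -0.8078]
20 33.22 [ 0.577  -0.2758] [-1.3875 -0.6902]
28 24.33 [ 0.5768 -0.2759] [-1.3293 -0.6352]
36 27.16 [ 0.5765 -0.276 ] [-1.3163 -0.4528]
44 40.95 [ 0.5769 -0.2756] [-1.3912 -0.4016]
```

```bash
cat > ov.py <<'E'
exec(open('pf.py').read().split("best=[]")[0])
t={n:cv2.imread(f"pics/{n}0.png") for n in W}
out=[]
for yaw in(0,25):
  y=np.radians(yaw);row=[]
  for n in W:
    x0,y0,w,h=(402,188,26,20) if n=="top" else(352,136,18,20)
    I=cv2.resize(t[n][y0:y0+h,x0:x0+w],None,fx=15,fy=15,interpolation=cv2.INTER_CUBIC); I=np.clip(I*1.8,0,255).astype(np.uint8)
    if 1:
      q=R.from_euler('xyz',np.radians([-1.2,-.6,0]))*R.from_euler('z',y)
      for B in(bx[[1,3,7,5]],bx[[0,2,6,4]],fl[1::2]):
        u=np.round((proj(n,q.apply(B)+[.5768,-.2757,.03])-[x0,y0]+.5)*15).astype(np.int32)
        cv2.polylines(I,[u],True,(0,0,255),1)
    row.append(I)
  out.append(np.hstack(row))
cv2.imwrite("pics/ov.png",np.vstack(out))
E
python3 ov.py
```

```text
top [ 41.8867  47.3333  74.3333 114.3333 124.3333]
side [ 43.5267  46.3333  48.3333  80.7333 189.1333]
```

View pics/ov.png

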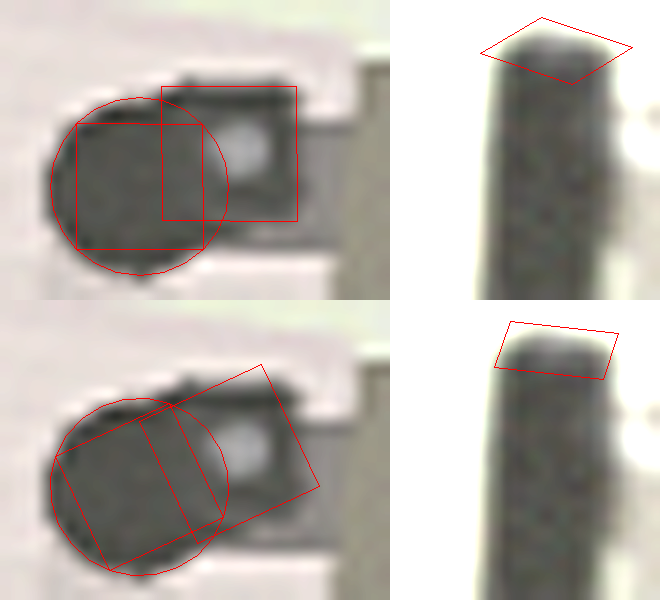

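Request:
play_rows(translation=[[0,0,0],[0,0,0],[0,0,0],[0,0,0],[0,0,0],[0,0,0],[0,0,0]], delta_rot=[[0,0,9.6],[0,0,9.6],[0,0,9.6],[0,0,9.6],[0,0,9.6],[0,0,9.6],[0,0,9.5]], grip=[1,1,1,1,1,1,1])

```text
clock: 3.02
tool_pos: [0.2431, 0.5758, 0.3028]
eef_rot: [0.709, 0.705, 0.0, -0.0]
contact_force: [-0.4, -0.9, -0.0]
opening: 0.998
finger_force: 0.0
```

Request:
play_rows(translation=[[-0.0473,0.0186,0],[-0.0473,0.0186,0],[-0.0473,0.0186,0],[-0.0473,0.0186,0],[-0.0473,0.0186,0],[-0.0473,0.0186,0],[-0.0473,0.0186,0],[-0.0473,0.0186,0],[-0.0473,0.0186,0],[-0.0473,0.0186,0],[-0.0473,0.0186,0],[-0.0473,0.0186,0],[-0.0473,0.0186,0],[-0.0473,0.0186,0],[-0.0473,0.0186,0],[-0.0473,0.0186,0],[-0.0473,0.0186,0],[-0.0473,0.0186,0],[0,0,0]], delta_rot=[[0,0,0],[0,0,0],[0,0,0],[0,0,0],[0,0,0],[0,0,0],[0,0,0],[0,0,0],[0,0,0],[0,0,0],[0,0,0],[0,0,0],[0,0,0],[0,0,0],[0,0,0],[0,0,0],[0,0,0],[0,0,0],[0,0,0]], grip=[1,1,1,1,1,1,1,1,1,1,1,1,1,1,1,1,1,1,1])

```text
clock: 5.4
tool_pos: [0.5778, -0.2809, 0.3024]
eef_rot: [0.709, 0.705, -0.001, 0.002]
contact_force: [-0.0, 0.9, -0.3]
opening: 0.996
finger_force: 0.0
```

Request:
play_rows(translation=[[0.006,-0.001,0.03],[0,0,0.03],[0,0,0]], delta_rot=[[0,0,0],[0,0,0],[0,0,0]], grip=[1,1,1])

```text
clock: 5.78
tool_pos: [0.5756, -0.2678, 0.2407]
eef_rot: [0.707, 0.708, -0.001, -0.003]
contact_force: [0.3, 0.2, 0.2]
opening: 0.998
finger_force: 0.0
```

```bash
python3 - <<'E'
from h import *
s=r.get_state(); print(s['tool_pos'],R.from_quat(s['eef_rot']).as_matrix().round(4),s['contact_force'],s['q'])
E
```

```text
[ 0.57564592 -0.26781814  0.24070833] [[-0.0013  1.     -0.0049]
 [ 1.      0.0014  0.0029]
 [ 0.0029 -0.0049 -1.    ]] [0.30155728 0.17791992 0.17343934] [ 0.35415118  0.77479428  0.0167924   1.59487453 -0.01809927  0.77773361
  0.38047133]
```

Request:
play_rows(translation=[[-0.005,0,0.03],[0,0,0.02],[0,0,0.01],[0,0,0],[0,0,0],[0,0,0]], delta_rot=[[0,0,0],[0,0,0],[0,0,0],[0,0,0],[0,0,0],[0,0,0]], grip=[1,1,1,1,1,1])

```text
clock: 6.52
tool_pos: [0.5774, -0.2749, 0.1837]
eef_rot: [0.707, 0.707, 0.0, 0.001]
contact_force: [-0.3, 0.3, -0.2]
opening: 1.0
finger_force: 0.0
```

```bash
cat > st.py <<'E'
from h import *
np.set_printoptions(precision=4,suppress=True)
s=r.get_state(); print(s['clock'],s['tool_pos'],R.from_quat(s['eef_rot']).as_matrix(),s['contact_force'],s['qd'],s['opening'],s['finger_force'])
E
python3 st.py
```

```text
6.525 [ 0.5774 -0.2749  0.1837] [[ 0.0001  1.      0.0015]
 [ 1.     -0.0001 -0.0006]
 [-0.0006  0.0015 -1.    ]] [-0.3293  0.2684 -0.169 ] [ 0.0012  0.0035 -0.0003  0.0036 -0.0008 -0.0001  0.0011] 1.000422175804546 0.0
```

Request:
play_rows(translation=[[0,0,0.0085],[0,0,0],[0,0,0],[0,0,0],[0,0,0],[0,0,0],[0,0,0],[0,0,0],[0,0,0],[0,0,0]], delta_rot=[[0,0,0],[0,0,0],[0,0,0],[0,0,0],[0,0,0],[0,0,0],[0,0,0],[0,0,0],[0,0,0],[0,0,0]], grip=[1,1,0,-1,-1,-1,-1,-1,-1,-1], squeeze=25)

```text
clock: 7.78
tool_pos: [0.5767, -0.2747, 0.174]
eef_rot: [0.707, 0.707, -0.0, -0.0]
contact_force: [-0.1, -0.8, -0.4]
opening: 0.274
finger_force: 25.0
```

```bash
python3 st.py
```

```text
7.775 [ 0.5767 -0.2747  0.174 ] [[ 0.0002  1.     -0.0006]
 [ 1.     -0.0002  0.0002]
 [ 0.0002 -0.0006 -1.    ]] [-0.1177 -0.8047 -0.4366] [ 0.0006  0.001  -0.0008 -0.0004  0.0003 -0.0007 -0.0006] 0.2740419231619507 24.99983288347721
```

Request:
play_rows(translation=[[0,0,-0.005],[0,0,-0.015],[0,0,-0.025],[0,0,-0.03],[0,0,-0.03],[0,0,-0.02],[0,0,-0.005],[0,0,0]], delta_rot=[[0,0,0],[0,0,0],[0,0,0],[0,0,0],[0,0,0],[0,0,0],[0,0,0],[0,0,0]], grip=[-1,-1,-1,-1,-1,-1,-1,-1])

```text
clock: 8.78
tool_pos: [0.5769, -0.2746, 0.3044]
eef_rot: [0.707, 0.707, 0.0, 0.0]
contact_force: [-0.1, 0.2, -2.0]
opening: 0.27
finger_force: 25.0
```

Request:
play_rows(translation=[[0.01,0,0],[0.025,-0.001,0],[0.035,-0.001,0],[0.035,-0.001,0],[0.035,-0.001,0],[0.035,-0.001,0],[0.035,-0.001,0],[0.035,-0.001,0],[0.035,-0.001,0],[0.035,-0.001,0],[0.035,-0.001,0],[0.035,-0.001,0],[0.035,-0.001,0],[0.035,-0.001,0],[0.02,0,0],[0.0,0,0.0],[0,0,0],[0,0,0]], delta_rot=[[0,0,0],[0,0,0],[0,0,0],[0,0,0],[0,0,0],[0,0,0],[0,0,0],[0,0,0],[0,0,0],[0,0,0],[0,0,0],[0,0,0],[0,0,0],[0,0,0],[0,0,0],[0,0,0],[0,0,0],[0,0,0]], grip=[-1,-1,-1,-1,-1,-1,-1,-1,-1,-1,-1,-1,-1,-1,-1,-1,-1,-1])

```text
clock: 11.02
tool_pos: [0.5643, 0.1983, 0.3042]
eef_rot: [0.708, 0.706, -0.0, 0.0]
contact_force: [-0.4, 0.2, -1.2]
opening: 0.272
finger_force: 25.0
```

```bash
python3 st.py
```

```text
11.025 [0.5643 0.1983 0.3042] [[ 0.003   1.      0.    ]
 [ 1.     -0.003  -0.0011]
 [-0.0011  0.     -1.    ]] [-0.401   0.2333 -1.1903] [ 0.0001 -0.001  -0.0063 -0.0044 -0.0009 -0.0008 -0.0001] 0.27229918768943817 24.99988449504599
```

Request:
play_rows(translation=[[0.0025,0,0.015],[0,0,0.025],[0,0,0.025],[0,0,0.02],[0,0,0.01],[0,0,0],[0,0,0],[0,0,0]], delta_rot=[[0,0,0],[0,0,0],[0,0,0],[0,0,0],[0,0,0],[0,0,0],[0,0,0],[0,0,0]], grip=[-1,-1,-1,-1,-1,-1,-1,-1])

```text
clock: 12.02
tool_pos: [0.5645, 0.2029, 0.21]
eef_rot: [0.707, 0.707, 0.001, 0.0]
contact_force: [-0.1, 0.3, -1.3]
opening: 0.265
finger_force: 25.0
```

```bash
python3 st.py; python3 - <<'E'
from h import *
s=r.snapshot("side");t=r.snapshot("top"); cv2.imwrite("pics/side1.png",s)
S=r.get_state(); q=R.from_quat(S['eef_rot']); tip=S['tool_pos']+q.apply([0,0,.164])
print(tip,proj("side",[tip,[.5643,.2011,.022]]),proj("top",[tip,[.5643,.2011,.022]]))
u,v=proj("side",tip)[0].astype(int); x,y=u-25,v-35
a=cv2.resize(s[y:y+60,x:x+50],None,fx=8,fy=8,interpolation=cv2.INTER_CUBIC);print("crop",x,y)
for p,c in((tip,(0,0,255)),([.5643,.2011,.022],(255,0,0))):
    w=(proj("side",p)[0]-[x,y]+.5)*8; cv2.drawMarker(a,tuple(int(k) for k in w),c,1,10)
b=cv2.resize(t[185:225,228:268],None,fx=10,fy=10,interpolation=cv2.INTER_CUBIC); b=cv2.copyMakeBorder(b,0,80,0,0,0)
cv2.imwrite("pics/m3.png",np.hstack([a,b]))
E
```

```text
12.025 [0.5645 0.2029 0.21  ] [[ 0.0002  1.      0.0016]
 [ 1.     -0.0002  0.0007]
 [ 0.0007  0.0016 -1.    ]] [-0.0983  0.2746 -1.2643] [-0.0006  0.0001  0.0007  0.004   0.0008 -0.0012  0.0015] 0.26545934619438805 24.999911631457508
[0.56449034 0.20300119 0.04584492] [[268.13095068 235.53703586]
 [268.85472687 242.33040038]] [[245.66721182 204.21394868]
 [247.50890734 204.81034412]]
crop 243 200
```

View pics/m3.png

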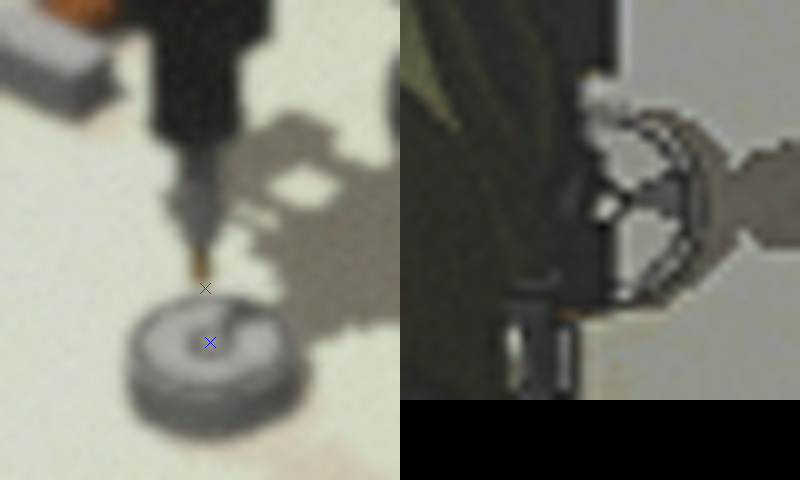

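Request:
play_rows(translation=[[-0.003,-0.0015,0.01],[0,0,0.009],[0,0,0],[0,0,0],[0,0,0]], delta_rot=[[0,0,0],[0,0,0],[0,0,0],[0,0,0],[0,0,0]], grip=[-1,-1,-1,-1,-1])

```text
clock: 12.75
tool_pos: [0.5627, 0.2, 0.1904]
eef_rot: [0.707, 0.707, 0.0, 0.0]
contact_force: [0.8, 0.2, -1.4]
opening: 0.27
finger_force: 25.0
```

```bash
python3 st.py
```

```text
12.75 [0.5627 0.2    0.1904] [[ 0.      1.      0.0005]
 [ 1.     -0.      0.0003]
 [ 0.0003  0.0005 -1.    ]] [ 0.8079  0.1798 -1.4169] [-0.0016 -0.0035  0.0013  0.0009 -0.0003  0.0003 -0.0003] 0.27028404272883133 24.99991647200659
```

Request:
play_rows(translation=[[0,0,0.003],[0,0,0.003],[0,0,0],[0,0,0]], delta_rot=[[0,0,0],[0,0,0],[0,0,0],[0,0,0]], grip=[-1,-1,-1,-1])

```text
clock: 13.25
tool_pos: [0.5626, 0.1999, 0.1843]
eef_rot: [0.707, 0.707, 0.0, 0.0]
contact_force: [-0.0, 0.5, -0.3]
opening: 0.268
finger_force: 25.0
```

```bash
python3 st.py
```

```text
13.25 [0.5626 0.1999 0.1843] [[ 0.      1.      0.0002]
 [ 1.     -0.      0.0002]
 [ 0.0002  0.0002 -1.    ]] [-0.0025  0.4681 -0.291 ] [ 0.0012  0.0002 -0.0009  0.0003  0.0002 -0.0017  0.0003] 0.26815731199645426 24.999836264178157
```

Request:
play_rows(translation=[[0,0,0.0025],[0,0,0.002],[0,0,0],[0,0,0],[0,0,0]], delta_rot=[[0,0,0],[0,0,0],[0,0,0],[0,0,0],[0,0,0]], grip=[-1,-1,-1,-1,-1])

```text
clock: 13.88
tool_pos: [0.5626, 0.1999, 0.1798]
eef_rot: [0.707, 0.707, 0.0, 0.0]
contact_force: [0.9, -0.5, 1.3]
opening: 0.271
finger_force: 25.0
```

```bash
python3 st.py; python3 - <<'E'
from h import *
s=r.snapshot("side")
f=[r.snapshot("side") is None or r.get_state()['contact_force'] for _ in range(6)]
print(np.mean(f,0)); x,y=238,195
cv2.imwrite("pics/m4.png",cv2.resize(s[y:y+60,x:x+60],None,fx=10,fy=10,interpolation=cv2.INTER_CUBIC))
E
```

```text
13.875 [0.5626 0.1999 0.1798] [[ 0.0001  1.      0.0003]
 [ 1.     -0.0001  0.0002]
 [ 0.0002  0.0003 -1.    ]] [ 0.867  -0.479   1.2949] [ 0.0003 -0.0022 -0.0019 -0.001   0.001   0.0009 -0.    ] 0.270960646818997 24.999885144643486
[0.75212375 0.04138812 0.65291652]
```

View pics/m4.png

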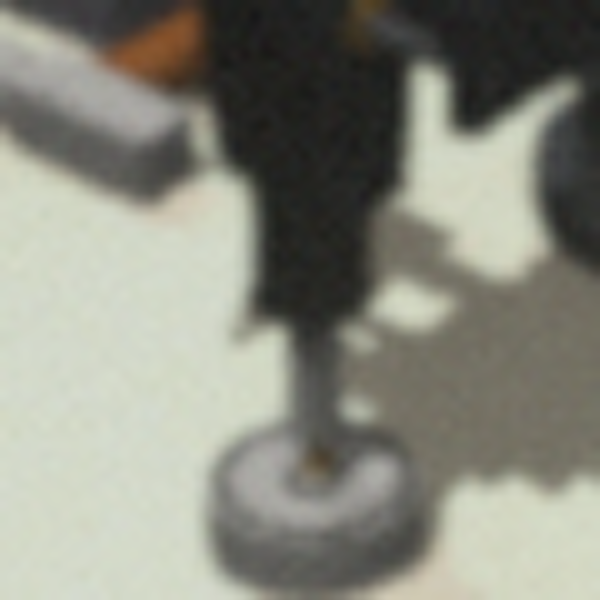

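```bash
python3 - <<'E'
from h import *
np.set_printoptions(precision=2,suppress=True)
s=cv2.imread("pics/side1.png").astype(float)
c=s[226:240,260:276]; sat=c[:,:,2]-c[:,:,0]
print(sat.astype(int)); print(c.mean(2).astype(int))
o=np.array([.5645,.2029,.21]); ax=np.array([.0016,.0007,-1])
for d in(.144,.164): print(proj("side",o+ax*d))
E
```

```text
[[ 9 11 11 14 13 10  5  4  3  4 10 12 16 16 14 17]
 [10 12 14 13 14 12  6  5  3  4  9 12 15 15 17 17]
 [11  9 12 13 16 11  5  3  6  6  7 14 13 17 17 16]
 [12 12 14 13 14 11  8  6  7  8 11 13 15 16 14 18]
 [15 12 15 11 13 13 10 16 11 11 12 14 13 15 18 17]
 [10 13 13 14 13 15 18 27 22 16 14 14 15 12 16 12]
 [ 7 12 14 14 14 15 24 36 34 20 17 16 13 14 13 15]
 [12 13 15 14 11 16 25 43 43 23 16 16 13 12 11 12]
 [12 13 14 15 14 14 27 42 39 26 15 10 12 10 12 14]
 [12 14 16 14 11 12 21 26 25 18 16  9 10 11 12 15]
 [11 14 14 12 10  9  9 11 12 12 10 10 11 10 11 15]
 [13 10  9 12  9 11  9  7  5  5  4  6  6  3 11 13]
 [11 11  7  8  7  6  8  8  7  6  6  4  9  8  6  7]
 [10  6  4  7  7  7  8  7  7  6  3  3  3  5  6  8]]
[[209 209 199 169 124  99  93  88  85  81  88 115 143 157 156 150]
 [207 207 202 184 152 119  94  87  82  82 102 129 141 144 150 164]
 [206 210 206 196 179 143 105  86  83  88 123 164 172 160 146 140]
 [207 208 208 204 191 157 114  92  83  97 144 183 197 189 156 125]
 [205 207 207 207 202 179 134  92  88 125 169 199 203 191 155 121]
 [209 206 209 209 206 194 157  98  86 150 195 208 201 185 150 125]
 [208 206 207 208 208 199 164 105  92 151 193 206 205 198 178 159]
 [205 207 207 207 208 199 167 109  96 144 187 203 207 207 202 194]
 [206 208 205 208 207 200 171 121 108 152 190 203 206 208 205 205]
 [206 206 206 205 206 199 181 151 143 174 195 203 200 199 205 199]
 [208 207 203 203 200 189 174 157 157 170 177 175 177 181 186 194]
 [209 201 197 185 171 152 140 138 141 143 138 129 120 123 143 158]
 [201 184 163 149 148 138 140 150 156 156 144 117  92  85  94 106]
 [180 153 136 148 153 160 161 162 164 157 135 109  93  92  99 107]]
[[267.88 229.43]]
[[268.05 235.46]]
```

Request:
play_rows(translation=[[0,0,0.0003],[0,0,0],[0,0,0],[0,0,0],[0,0,0],[0,0,0],[0,0,0],[0,0,0],[0,0,0]], delta_rot=[[0,0,0],[0,0,0],[0,0,0],[0,0,0],[0,0,0],[0,0,0],[0,0,0],[0,0,0],[0,0,0]], grip=[-1,-1,-1,-1,-1,-1,-1,-1,-1])

```text
clock: 15.35
tool_pos: [0.5626, 0.1999, 0.1795]
eef_rot: [0.707, 0.707, 0.0, 0.0]
contact_force: [1.3, -0.6, 1.0]
opening: 0.274
finger_force: 25.0
```

Request:
play_rows(translation=[[0,0,-0.005],[0,0,-0.015],[0,0,-0.025],[0,0,-0.03],[0,0,-0.03],[0,0,-0.02],[0,0,-0.005],[0,0,0],[0,0,0]], delta_rot=[[0,0,0],[0,0,0],[0,0,0],[0,0,0],[0,0,0],[0,0,0],[0,0,0],[0,0,0],[0,0,0]], grip=[-1,-1,-1,-1,-1,-1,-1,-1,-1])

```text
clock: 16.48
tool_pos: [0.5619, 0.1996, 0.3085]
eef_rot: [0.707, 0.707, -0.001, -0.0]
contact_force: [0.4, 0.2, -1.2]
opening: 0.274
finger_force: 25.0
```

```bash
python3 st.py; python3 - <<'E'
from h import *
s=r.get_state(); q=R.from_quat(s['eef_rot'])
n=np.array([-.2966,-.0911,.9507]); z=q.apply([0,0,1])
w=np.cross(z,-n); w*=np.arcsin(np.linalg.norm(w))/np.linalg.norm(w)
print("tool rotvec deg",np.degrees(q.inv().apply(w)))
Q=R.from_rotvec(w)*q
spot=np.array([.5949,-.0144,.0821])
tcp=spot+n*(.164+.025); print("hover tcp",tcp,"delta world",tcp-s['tool_pos'])
print(Q.as_matrix())
E
```

```text
16.475 [0.5619 0.1996 0.3085] [[ 0.0001  1.     -0.0021]
 [ 1.     -0.0001 -0.0008]
 [-0.0008 -0.0021 -1.    ]] [ 0.3869  0.1778 -1.1637] [ 0.0016  0.0032  0.0002 -0.0023 -0.0005  0.0012 -0.0002] 0.27365750732957794 24.999854669440538
tool rotvec deg [-1.73968198e+01  5.35246504e+00  4.21436367e-18]
hover tcp [ 0.5388426 -0.0316179  0.2617823] delta world [-0.02306253 -0.23119905 -0.04666814]
[[-0.01376074  0.95490262  0.29660011]
 [ 0.99574407 -0.01394709  0.09110004]
 [ 0.09112838  0.29659141 -0.9506467 ]]
```

Request:
play_rows(translation=[[-0.01,0,0],[-0.025,-0.002,0],[-0.035,-0.005,0],[-0.035,-0.005,0],[-0.035,-0.005,0],[-0.035,-0.005,0],[-0.03,-0.001,0],[-0.02,0,0],[-0.0062,0,0],[0,0,0],[0,0,0],[0,0,0],[0,0,0],[0,0,0],[0,0,0]], delta_rot=[[0,0,0],[0,0,0],[0,0,0],[0,0,0],[0,0,0],[0,0,0],[0,0,0],[0,0,0],[0,0,0],[-4.35,1.34,0],[-4.35,1.34,0],[-4.35,1.34,0],[-4.35,1.34,0],[0,0,0],[0,0,0]], grip=[-1,-1,-1,-1,-1,-1,-1,-1,-1,-1,-1,-1,-1,-1,-1])

```text
clock: 18.35
tool_pos: [0.5399, -0.031, 0.3094]
eef_rot: [0.698, 0.698, 0.14, 0.074]
contact_force: [-0.2, -0.6, -0.2]
opening: 0.27
finger_force: 25.0
```

```bash
cat > go.py <<'E'
from h import *
import sys
np.set_printoptions(precision=4,suppress=True)
s=r.get_state(); q=R.from_quat(s['eef_rot']); n=np.array([-.2966,-.0911,.9507]); spot=np.array([.5949,-.0144,.0821])
z=q.apply([0,0,1]); print(s['clock'],s['tool_pos'],"ang deg",np.degrees(q.inv().apply(np.cross(z,-n))))
tcp=spot+n*(.164+float(sys.argv[1])); d=tcp-s['tool_pos']; print("world",d,"tool",q.inv().apply(d)); print("F",s['contact_force'],"along n",s['contact_force']@n)
E
python3 go.py .025
```

```text
18.35 [ 0.5399 -0.031   0.3094] ang deg [ 0.0759 -0.065  -0.    ]
world [-0.001  -0.0006 -0.0477] tool [-0.005  -0.0152  0.0449]
F [-0.1531 -0.5862 -0.2371] along n -0.1265886933325289
```

Request:
play_rows(translation=[[-0.002,-0.004,0.01],[-0.002,-0.006,0.015],[-0.001,-0.005,0.014],[0,0,0.006],[0,0,0],[0,0,0],[0,0,0]], delta_rot=[[0,0,0],[0,0,0],[0,0,0],[0,0,0],[0,0,0],[0,0,0],[0,0,0]], grip=[-1,-1,-1,-1,-1,-1,-1])

```text
clock: 19.23
tool_pos: [0.539, -0.032, 0.2622]
eef_rot: [0.698, 0.698, 0.14, 0.074]
contact_force: [-0.4, 1.0, -0.8]
opening: 0.27
finger_force: 25.0
```

```bash
python3 go.py .025; python3 - <<'E'
from h import *
np.set_printoptions(precision=2,suppress=True)
s=r.snapshot("side");t=r.snapshot("top"); cv2.imwrite("pics/side2.png",s); cv2.imwrite("pics/top2.png",t)
S=r.get_state(); q=R.from_quat(S['eef_rot']); tip=S['tool_pos']+q.apply([0,0,.164]); end=S['tool_pos']+q.apply([0,0,.144]); spot=np.array([.5949,-.0144,.0821])
def crop(im,n,x,y,w,h,k,marks):
    a=cv2.resize(im[y:y+h,x:x+w],None,fx=k,fy=k,interpolation=cv2.INTER_CUBIC);a=np.clip(a*1.3,0,255).astype(np.uint8)
    for p,c in marks:
        v=(proj(n,p)[0]-[x,y]+.5)*k; cv2.drawMarker(a,tuple(int(i) for i in v),c,1,8)
    return a
M=((tip,(0,0,255)),(end,(0,200,255)),(spot,(255,0,0)))
print(proj("side",[tip,end,spot]),proj("top",[tip,spot]))
cv2.imwrite("pics/m5.png",np.hstack([crop(s,"side",285,160,50,65,9,M),crop(t,"top",290,170,50,65,6,M).repeat(1,0) if 0 else cv2.copyMakeBorder(crop(t,"top",295,170,43,65,8,M),0,65,0,0,0)]))
E
```

```text
19.225 [ 0.539  -0.032   0.2622] ang deg [ 0.1806 -0.0497  0.    ]
world [-0.0001  0.0004 -0.0004] tool [ 0.0004 -0.0002  0.0004]
F [-0.4375  1.0259 -0.7827] along n -0.7078026456231937
[[311.11 183.76]
 [313.17 178.61]
 [308.65 190.34]] [[320.88 194.72]
 [319.91 193.02]]
```

View pics/m5.png

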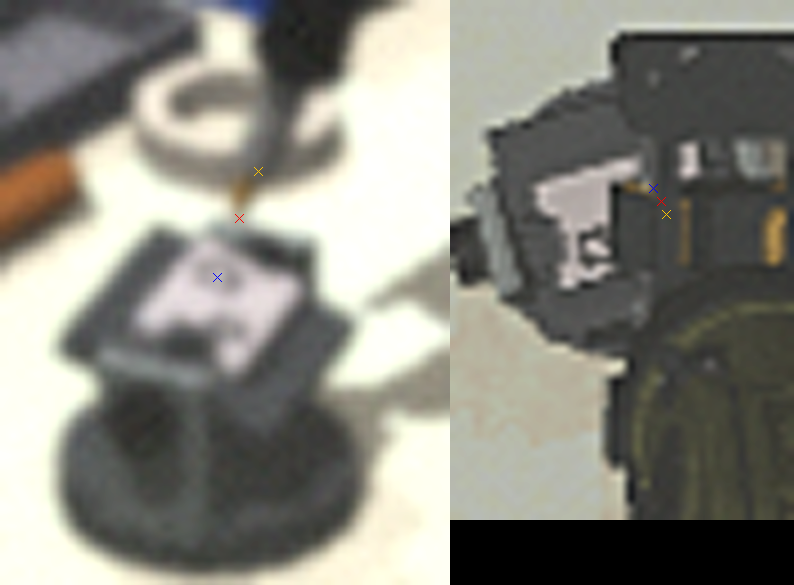

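```bash
python3 - <<'E'
from h import *
np.set_printoptions(precision=2,suppress=True,linewidth=150)
s=cv2.imread("pics/side2.png").astype(float)
c=s[176:188,306:318]; print((c[:,:,2]-c[:,:,0]).astype(int)); print(c.mean(2).astype(int))
t=cv2.imread("pics/top2.png").astype(float)
c=t[188:200,312:326]; print((c[:,:,2]-c[:,:,0]).astype(int))
c=cv2.imread("pics/side0.png").astype(float)[184:197,302:316];print(c.mean(2).astype(int))
E
```

```text
[[14 21 20 20 19 12  1  2  3  5  7 10]
 [13 14 15 17 12  9  5  2  5  4  6  8]
 [14 15 13 11  9 10  5  6  3  2  9 11]
 [16 14 15 12 15 20 21  9  8 11 11 13]
 [15 17 15 18 26 38 34 21 16 17 19 20]
 [18 16 21 23 32 50 41 25 23 21 18 26]
 [10 15 17 21 31 42 30 20 17 19 19 19]
 [12 11 11 15 19 28 17 13 12 12 15 12]
 [12  8  5  7 10 11  9  7 13 10 11 11]
 [ 8  6  2 -4 -1  0  4  4  6  9  7  7]
 [ 4  5  6  3 -1 -2 -3  1  0  2  1  0]
 [ 4  4  6  7  3  1  0  0  0  0  0 -1]]
[[142 153 158 160 154 132 102  85  76  64  68  82]
 [111 117 116 116 109 101  90  83  69  64  71  82]
 [100 101 102  95  94  91  83  75  66  67  76  83]
 [109 103 100  97  90  88  73  72  67  77  87  93]
 [133 124 112 106  94  84  71  77  95 106 120 133]
 [174 165 148 139 118  87  84 112 140 152 162 171]
 [197 191 184 175 146 103 113 153 182 188 188 195]
 [200 197 189 179 156 124 143 179 194 198 198 199]
 [193 187 165 152 142 131 147 171 182 191 196 197]
 [171 160 135 119 121 118 117 131 145 159 171 179]
 [140 143 133 115 104  92  82  77  81  99 121 137]
 [129 153 151 133 108  87  69  57  52  59  74  93]]
[[ 0  0  0  0  2  
[... 590 characters left out ...]
3 169 194 201 189 159 145 149 155 154 157 172 185]
 [ 92  93 110 138 165 174 159 134 123 111 100  99 106 121]
 [ 79  80  90 114 159 180 178 155 133 107  83  73  72  82]
 [ 79  82 106 143 168 176 171 163 155 140 120  98  84  74]
 [ 80 102 141 173 169 155 154 152 154 163 167 149 126 101]
 [ 93 131 174 190 174 156 161 160 145 151 178 188 175 154]
 [121 167 194 198 186 170 164 161 142 150 180 199 197 190]
 [160 188 199 200 200 196 185 172 161 175 194 202 200 198]
 [187 201 202 201 201 199 196 191 189 198 201 201 199 196]
 [198 193 187 189 196 195 186 180 180 191 197 197 198 185]
 [187 171 156 155 168 171 154 142 156 166 185 195 189 161]
 [153 131 105  99 112 118 114 127 144 144 164 185 169 126]]
```

Request:
play_rows(translation=[[0.0004,-0.001,0.008],[0,0,0.008],[0,0,0.005],[0,0,0.001],[0,0,0],[0,0,0],[0,0,0]], delta_rot=[[0,0,0],[0,0,0],[0,0,0],[0,0,0],[0,0,0],[0,0,0],[0,0,0]], grip=[-1,-1,-1,-1,-1,-1,-1])

```text
clock: 20.2
tool_pos: [0.5444, -0.0296, 0.2408]
eef_rot: [0.698, 0.698, 0.14, 0.074]
contact_force: [0.5, 0.4, -1.6]
opening: 0.273
finger_force: 25.0
```

```bash
cat >> go.py <<'E'
f=[]
for _ in range(8): r.snapshot("side"); f.append(r.get_state()['contact_force'])
print("mean F",np.mean(f,0),"push",(np.mean(f,0)+[0,0,1.27])@n)
E
python3 go.py -.006
```

```text
20.2 [ 0.5444 -0.0296  0.2408] ang deg [ 0.1468 -0.0535 -0.    ]
world [ 0.0037  0.0008 -0.0085] tool [-0.      0.001   0.0092]
F [ 0.488   0.3865 -1.5664] along n -1.669139991591081
mean F [-0.4282 -0.1961 -1.4826] push -0.057295277798046274
```

Request:
play_rows(translation=[[0,0,0.003],[0,0,0.003],[0,0,0],[0,0,0],[0,0,0]], delta_rot=[[0,0,0],[0,0,0],[0,0,0],[0,0,0],[0,0,0]], grip=[-1,-1,-1,-1,-1])

```text
clock: 21.22
tool_pos: [0.5462, -0.029, 0.2349]
eef_rot: [0.698, 0.698, 0.14, 0.074]
contact_force: [-0.2, 0.6, 0.5]
opening: 0.273
finger_force: 25.0
```

```bash
python3 go.py -.006
```

```text
21.225 [ 0.5462 -0.029   0.2349] ang deg [ 0.1384 -0.0531 -0.    ]
world [ 0.0019  0.0002 -0.0026] tool [-0.      0.001   0.0031]
F [-0.2405  0.617   0.5002] along n 0.49065489688149844
mean F [-0.1397 -0.1102  0.192 ] push 1.4413867404371545
```

Request:
play_rows(translation=[[0,0,0.0015],[0,0,0.001],[0,0,0],[0,0,0],[0,0,0]], delta_rot=[[0,0,0],[0,0,0],[0,0,0],[0,0,0],[0,0,0]], grip=[-1,-1,-1,-1,-1])

```text
clock: 22.25
tool_pos: [0.5469, -0.0288, 0.2325]
eef_rot: [0.698, 0.698, 0.14, 0.074]
contact_force: [-1.1, 0.0, 0.5]
opening: 0.274
finger_force: 25.0
```

```bash
python3 go.py -.006; python3 - <<'E'
from h import *
s=r.snapshot("side"); k=10; x,y=285,168
a=cv2.resize(s[y:y+42,x:x+45],None,fx=k,fy=k,interpolation=cv2.INTER_CUBIC);a0=cv2.resize(cv2.imread("pics/side0.png")[y:y+42,x:x+35],None,fx=k,fy=k,interpolation=cv2.INTER_CUBIC)
cv2.imwrite("pics/m6.png",np.hstack([a,a0]))
E
```

```text
22.25 [ 0.5469 -0.0288  0.2325] ang deg [ 0.1353 -0.0546  0.    ]
world [ 0.0011 -0.     -0.0002] tool [-0.      0.001   0.0006]
F [-1.1299  0.0417  0.4938] along n 0.800751385153449
mean F [-0.0901 -0.262   0.6477] push 1.8737467896028202
```

View pics/m6.png

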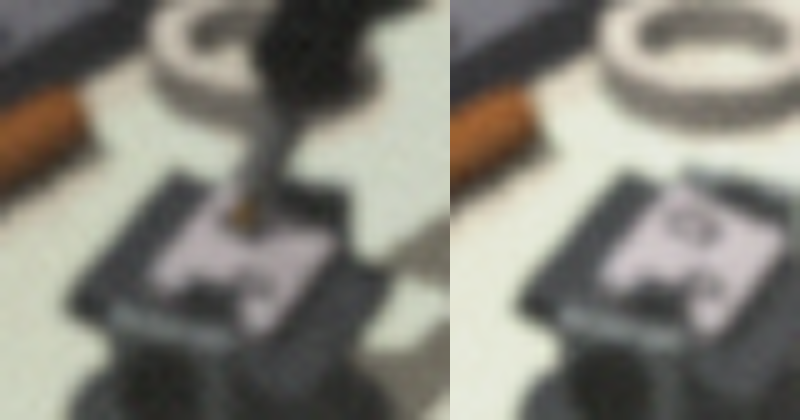

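```bash
python3 -c "
from plant import r
print(r.finish_job())"
```

```text
the job is handed in; nothing more can be done
None
```

The job is handed in at about 22.7 s of the 56 s. By my measurements the probe was held upright on the round block's small ring for over a second with the nose roughly 5–6 mm in. It now rests square on the bar's ring mark, still gripped, pushing about 1.9 N (nose roughly 5 mm in). The simulator gave no verdict, and I took no final picture of the other objects.

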